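Gauge the rest-pin socket and fit the pin that stands level

ROBOT

A 7-joint arm with a two-finger parallel gripper is mounted at the origin on a cart in front of the work surface, level with it; the furniture and walls round the work are solid. World frame = base frame: x ahead of the robot, y to its left, z up, the work surface at z = 0. Lengths are in m, angles in degrees, forces in N, time in s.
With the tool pointing down it reaches from about 0.35 to 0.9 m from the base axis. Payload 8.1 kg.
Tool frame: the origin (TCP) lies on the front face of the gripper's body, between the roots of the fingers; the fingertips stand 73 mm ahead of it and the grasp point (between the pads) lies 54 mm ahead of it; z points along the fingers, y is the line along which they close (so a half turn about z gives the same grasp; the last joint's range is limited). The gripper opens to 85 mm and grips with 20 to 120 N. Pads are 22 mm wide; open, the fingers measure 114 mm over their backs; the gripper's body (76 mm by 85 mm) begins 54 mm behind the grasp point. The pads swing forward as they close: fully open they stand 13 mm farther back than shut.
Start: joints at [60.126, 24.895, 1.432, 90.138, -0.665, 64.973, -4.303], TCP at [0.254, -0.571, 0.304] pointing down, gripper open.
Joint ranges: [-149.89, 149.89], [-25.12, 119.58], [-72.63, 75.52], [4.76, 147.25], [-75.54, 255.54], [6.69, 114.76], [-157.13, 157.13]. Speed limits (degrees/s): [127.2, 127.2, 172.46, 172.46, 180, 180, 180].

INTERFACE

Orientations are given as [roll, pitch, yaw] about the fixed x, y, z axes, in that order (R = Rz(yaw) Ry(pitch) Rx(roll)).
In Python, from bench import arm, grab_frame gives the robot as it stands.
- The arm moves only by the tool drive_tool, never from a script. Its argument "plan" is one flat list of numbers, 7 for each row, row after row: the turn, a rotation vector about the tool's x, y, z in units of 360 degrees (1.0 is 360 degrees), then the shift along the tool's x, y, z in units of 0.5 m (1.0 is 0.5 m), then the closure, from 0 (fully open) to 1 (shut). A call has 1 to 20 rows; each row is the pose to reach, as a shift and turn from the pose commanded when the call began, along the tool's axes at that moment, turning the shorter way round; what a row does not reach only later rows make up. A row lasts 1/10 s, in which the tool goes at most 50 mm and 8.59 degrees, less where a joint would pass 70% of its speed; a pose out of reach is approached as far as the arm can. A call with a number of a shift or a turn outside -1 to 1 is refused whole. A call with a gripper value outside its range is refused whole. The fingers move at their own pace and stop on an object; "grip_force" is the grip in N (left out, the last holds). Time passes only in rows, so rows that repeat a pose let the fingers close. It gives the time, the measured TCP pose, the force, the opening and the grip force at its end, in the units of the state.
- arm.get_obs(): the state, without advancing time (a new reading comes with each control period).
- grab_frame(name): name is "side" or "top"; returns a dict with "image" (384x512x3 uint8, blue, green, red), "fovy" (degrees; the focal length in pixels is half the picture's height over the tangent of half this angle, whatever the lens; pixels are square), "cx", "cy" (the principal point, pixels), "extrinsics" (4x4, takes a point from camera to world coordinates). Camera axes: x right, y up, looking along -z (the intrinsics and any distortion apply to the point x, -y, -z); pixel columns grow to the right and rows downward; lengths in m; the calibration is good to about 2 mm. A picture is of the moment at which its call begins. There is no depth.
- arm.sign_off(): hands the job in; it is judged then, once.
The state is a dict: "time_s": time; "joints": joint angles; "joint_vel": joint speeds; "tau": joint torques, N m; "position": TCP position; "tcp_rot": TCP orientation; "contact_force": force on the tool from outside, world axes, zero at the start; "torque": the same for the moment, N m; "grip_width": opening from 0.0 (shut) to 1.0 (fully open); "grip_force": force on a finger pad.
Only numpy, scipy, OpenCV 4.12 (cv2) and the standard library are available. Lean on these libraries where they do the work, as an engineer would, in place of code of your own. Each camera call takes 0.05 s, during which the arm holds its last target. There are 200 camera calls.

TASK

The fixture's third rest pin is missing and nobody knows how deep its socket has been set. Take the depth rod from the rack, push it gently past the socket's sprung balls until it stops hard on the bottom, and stand it back in its own hole; then take the pin whose top will stand level with the two fixed rests at that depth and push it home on the bottom of the socket. Do not force anything, leave the other pins in the rack and do not shift the tools lying around.

Things in the scene. Friction and masses are not known exactly. Their poses are not given: they have to be found in the camera images.
- fixture: Steel work-holding fixture bolted to the bench: base flange 200x110x12 mm (x by y) carrying a block 150x100 mm whose flat top face is 60 mm above the bench. Origin: centre of its underside, z up. Two fixed rests (round posts with heads 18 mm across) stand 40 mm above the top face at x=+48, y=+34 and y=-34 mm; the open socket is at x=-35, y=0. Its position and yaw vary; it cannot move.
- socket (a point): Centre of the mouth of the blind, vertical, 13 mm wide socket, in the plane of the top face; axes as the fixture. A stop button hidden at its bottom makes it exactly 22, 34 or 46 mm deep from the face, which one varies: feel for it. The stop is rigid: the force rises sharply there, so come down slowly (20 mm/s or less); 10 to 15 N is enough, 50 N would mar it.
- balls (a point): Point on the socket's axis 10 mm below the face, midway between two opposed spring-loaded balls that stand 1.5 mm into the bore. A 12 mm shank needs a push of about 5 to 9 N while its taper passes them (foot about 12 to 19 mm below the face), then drags with about 2 to 5 N; they hold a shank up against its own weight.
- rest_left (a point): Centre of the flat top of one fixed rest (fixture's x=+48, y=+34 mm), 40 mm above the fixture's top face and 100 mm above the bench; the fitted pin's top must be at this height. A pin resting on the bottom does so when its overall length is the socket's depth plus 40 mm: 62, 74 or 86 mm for 22, 34 or 46 mm.
- rack: Wooden pin rack fixed to the bench, 48x210x36 mm. Origin: centre of its underside; y along its length, z up. Vertical holes 26 mm deep (floor 10 mm above the bench) on its centre line: pin holes, 13.5 mm wide, at y=+20, -28 and -76 mm; the depth rod's hole, 14.5 mm wide, at y=+76 mm. Its position and yaw vary.
- rod_seat (a point): Centre of the floor of the depth rod's hole in the rack, 10 mm above the bench and 26 mm below the hole's mouth; axes as the rack.
- depth_rod: Depth rod standing upright in its rack hole, 106 mm long. Origin: centre of its foot; z up along it. Steel shank 12 mm across and 70 mm long, tapering over its lowest 6 mm to a flat foot 8 mm across, with ring grooves 22, 34 and 46 mm from the foot; then a round knurled dark steel grip 18 mm across and 36 mm high. About 100 g.
- pin_short: Plain steel rest pin, 62 mm long in all, standing upright in one of the rack's three pin holes (which one varies). Origin: centre of its foot; z up along it. 12 mm shank 36 mm long, tapering over its lowest 6 mm to a flat foot 8 mm across; then a round head 18 mm across and 26 mm high, by which it is gripped. About 80 g. The three pins differ only in shank length (36, 48, 60 mm).
- pin_mid: Plain steel rest pin, 74 mm long in all, standing upright in one of the rack's three pin holes (which one varies). Origin: centre of its foot; z up along it. 12 mm shank 48 mm long, tapering over its lowest 6 mm to a flat foot 8 mm across; then a round head 18 mm across and 26 mm high, by which it is gripped. About 80 g. The three pins differ only in shank length (36, 48, 60 mm).
- pin_long: Plain steel rest pin, 86 mm long in all, standing upright in one of the rack's three pin holes (which one varies). Origin: centre of its foot; z up along it. 12 mm shank 60 mm long, tapering over its lowest 6 mm to a flat foot 8 mm across; then a round head 18 mm across and 26 mm high, by which it is gripped. About 80 g. The three pins differ only in shank length (36, 48, 60 mm).
- pin_short_top (a point): Centre of the flat top of pin_short, 62 mm above its foot.
- pin_mid_top (a point): Centre of the flat top of pin_mid, 74 mm above its foot.
- pin_long_top (a point): Centre of the flat top of pin_long, 86 mm above its foot.
- spanner_small: Open-ended spanner, 37x167x7 mm, lying on the bench; a bystander, not to be shifted. Origin: centre of its underside.
- scrap_block: Dark steel block, 75x60x24 mm, lying on the bench; a bystander, not to be shifted. Origin: centre of its underside.
- micrometer: Micrometer, 43x138x16 mm, near the foot of the tool chest (a cabinet 0.44 m high that spans x = 0.56 to 0.98 and y = -0.01 to 0.41 m: keep the arm clear of it), lying on the bench; a bystander, not to be shifted. Origin: centre of its underside.
- brush: Flat brush, 29x194x34 mm, lying on the bench; a bystander, not to be shifted. Origin: centre of its underside.

How it is judged:
By the outcome, as a careful person would: the job done as asked, in the order asked, and still so for the second after the job is handed in, with the robot touching nothing.
It also fails if it takes over 64 s, if anything falls off the work surface, if the arm or the gripper's body presses on something with over 40 N, if the wrist force passes 120 N, or if a joint passes its speed limit or range.

## Working session

There is one attempt and no reset: what is moved stays moved. The work goes in short steps, Python scripts to look and compute and a tool call to move; the robot and the scene stay as the last step left them, time stands still between calls to the robot, and variables do not carry over. Pictures are saved under pics/ and viewed, at most 13 in all, crops included, and the job is handed in when it is done.

Besides the shell and the picture viewer there is one more tool, called after ">>>" as a command line: name --argument value ..., lists and objects as JSON in quotes. drive_tool: Moves the arm, as the interface text tells. Its arguments: {"type":"object","properties":{"plan":{"type":"array"},"grip_force":{"type":"number"}},"required":["plan"]}

```bash
mkdir -p pics; ls
python3 - <<'E'
from bench import arm, grab_frame
import cv2, numpy as np
o=arm.get_obs(); print({k:(np.round(v,4).tolist()) for k,v in o.items()})
for n in("side","top"):
    f=grab_frame(n); cv2.imwrite(f"pics/{n}0.png",f["image"]); print(n,{k:np.round(v,4).tolist() for k,v in f.items() if k!="image"})
    import pickle; pickle.dump(f,open(f"{n}0.pkl","wb"))
E
```

```text
pics
{'time_s': 0.0, 'joints': [60.1243, 24.9373, 1.4295, 90.1887, -0.6649, 64.9721, -4.3037], 'joint_vel': [-0.0448, -0.0535, -0.0079, -0.0894, -0.0132, -0.0023, 0.0114], 'tau': [-0.0018, -67.0483, 1.0238, -31.6217, 0.0153, 0.0125, 0.0], 'position': [0.254, -0.5706, 0.3031], 'tcp_rot': [-179.9105, 0.0074, 23.9934], 'contact_force': [-0.7275, 0.0821, 1.0878], 'torque': [-0.0273, -0.0161, -0.0208], 'grip_force': 0.0, 'grip_width': 1.0034}
side {'fovy': 43.7957, 'cx': 257.3808, 'cy': 193.0845, 'extrinsics': [[0.0466, 0.6066, -0.7936, -0.4072], [-0.9987, 0.0453, -0.024, -0.1554], [0.0214, 0.7937, 0.6079, 0.7986], [0.0, 0.0, 0.0, 1.0]]}
top {'fovy': 43.9788, 'cx': 255.865, 'cy': 189.2024, 'extrinsics': [[-0.013, 0.9767, -0.2141, 0.2658], [-0.9999, -0.0129, 0.0019, -0.1043], [-0.0009, 0.2141, 0.9768, 1.2289], [0.0, 0.0, 0.0, 1.0]]}
```

View pics/side0.png

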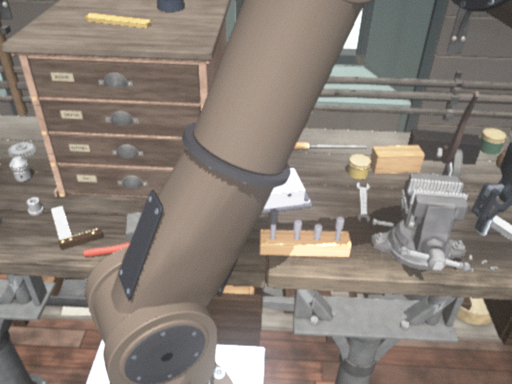

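View pics/top0.png

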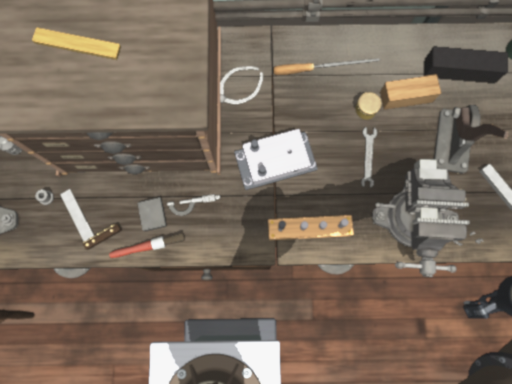

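The top view shows the fixture at about (276,157) with its posts at (255,143) and (262,169) and the socket at (290,152). The rack is at about (311,227), with the dark rod at (282,226) and pins at (305,225), (325,225) and (344,224). In the side view the arm hides most of the fixture.

Run:
```python
import pickle,cv2,numpy as np
t=pickle.load(open("top0.pkl","rb"))["image"]; s=pickle.load(open("side0.pkl","rb"))["image"]
a=cv2.resize(t[120:245,230:360],None,fx=6,fy=6,interpolation=cv2.INTER_CUBIC)[:, :]
a=cv2.resize(t[122:222-0,232:322],(540,600),interpolation=cv2.INTER_CUBIC)
b=cv2.resize(t[205:245,260:360],(800,320),interpolation=cv2.INTER_CUBIC)
c=cv2.resize(s[205:265,255:355],(800,480),interpolation=cv2.INTER_CUBIC)
cv2.imwrite("pics/a.png",cv2.resize(t[122:192,230:320],(720,560),interpolation=cv2.INTER_CUBIC))
v=np.vstack([cv2.resize(b,(700,280)),cv2.resize(s[210:260,255:355],(700,320)[:2],interpolation=cv2.INTER_CUBIC)]);cv2.imwrite("pics/b.png",v)
```

```text
(no output)
```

View pics/a.png

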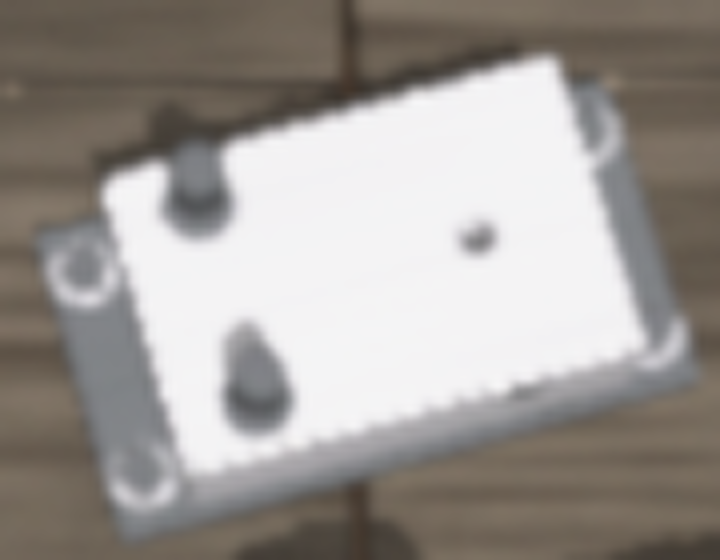

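View pics/b.png

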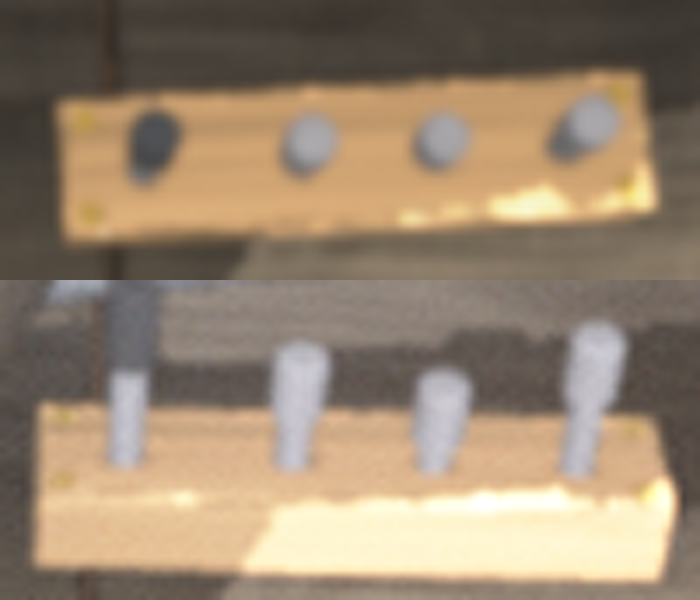

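The rack holds, from left to right, the rod (+76), mid (+20), short (-28) and long (-76). In the enlarged crop the socket is at (477,238), and the post tops are near (197,172) and (247,345).

```bash
cat > h.py <<'E'
import pickle,cv2,numpy as np
from scipy.optimize import minimize
def foc(f): return 192/np.tan(np.radians(f["fovy"]/2))
def proj(f,P):
    T=f["extrinsics"]; c=(np.atleast_2d(P)-T[:3,3])@T[:3,:3]; k=foc(f)
    return np.c_[f["cx"]+k*c[:,0]/-c[:,2], f["cy"]-k*c[:,1]/-c[:,2]]
def unproj(f,uv,z):
    uv=np.atleast_2d(uv).astype(float); k=foc(f); T=f["extrinsics"]
    d=np.c_[(uv[:,0]-f["cx"])/k,-(uv[:,1]-f["cy"])/k,-np.ones(len(uv))]@T[:3,:3].T
    s=(z-T[2,3])/d[:,2]; return T[:3,3]+d*s[:,None]
def world(p,L):
    c,s=np.cos(p[2]),np.sin(p[2]); L=np.atleast_2d(L)
    return np.c_[p[0]+c*L[:,0]-s*L[:,1],p[1]+s*L[:,0]+c*L[:,1],L[:,2]]
def box(a,b,z0,z1): return np.array([[x,y,z] for x in(-a/2,a/2) for y in(-b/2,b/2) for z in(z0,z1)])
def sil(f,P,roi,S=8):
    x,y,w,h=roi; q=(proj(f,P)-[x,y]+.5)*S-.5
    m=np.zeros((h*S,w*S),np.uint8)
    cv2.fillConvexPoly(m,cv2.convexHull(np.round(q*16).astype(np.int32)),255,shift=4); return m>0
def fit(p0,B,obs):
    def cost(q):
        p=[q[0],q[1],q[2]]; return sum((sil(f,world(p,B),roi)^m).sum() for f,m,roi in obs)/64
    r=minimize(cost,p0,method="Nelder-Mead",options=dict(initial_simplex=np.array(p0)+np.r_[np.zeros((1,3)),np.diag([.006,.006,.06])],xatol=1e-5,fatol=.1))
    return r.x,r.fun
def mask(f,roi,fn,S=8):
    x,y,w,h=roi; c=cv2.resize(f["image"][y:y+h,x:x+w],None,fx=S,fy=S,interpolation=cv2.INTER_CUBIC).astype(int)
    m=fn(c).astype(np.uint8); n,l,st,_=cv2.connectedComponentsWithStats(m); k=1+st[1:,4].argmax()
    hull=cv2.convexHull(cv2.findContours((l==k).astype(np.uint8),0,2)[0][0]); o=np.zeros_like(m); cv2.fillConvexPoly(o,hull,1); return o>0
white=lambda c:c.min(2)>190
wood=lambda c:(c[...,2]-c[...,0])>55
E
python3 - <<'E'
from h import *
t=pickle.load(open("top0.pkl","rb")); s=pickle.load(open("side0.pkl","rb"))
R=box(.048,.21,0,.036); F=box(.15,.1,.06,.06)
r=(260,205,100,45); mt=mask(t,r,wood); rs=(255,222,100,40); ms=mask(s,rs,wood)
print("areas px",mt.sum()/64,ms.sum()/64)
c=unproj(t,[311,227],.036)[0]; p0=[c[0],c[1],0.05]
for ob in([(t,mt,r)],[(s,ms,rs)],[(t,mt,r),(s,ms,rs)]): p,e=fit(p0,R,ob); print("rack",p.round(4),np.degrees(p[2]),e)
rf=(230,120,95,72); mf=mask(t,rf,white)
for ang in(190,10,):pass
pf,e=fit([*unproj(t,[275,157],.06)[0][:2],np.radians(-75)],F,[(t,mf,rf)]); print("fixture",pf.round(4),np.degrees(pf[2]),e,mf.sum()/64)
u=lambda q,z:unproj(t,(np.array(q)+.5)/8-.5+[230,122],z)[0].round(4)
print("posts",u((197,172),.1),u((247,345),.1),"socket",u((477,238),.06))
for a in(0,np.pi):
  w=world([pf[0],pf[1],pf[2]+a],[[-.035,0,.06],[.048,.034,.1],[.048,-.034,.1]]);print(w.round(4))
v=lambda q,z:unproj(t,(np.array(q)+.5)/7-.5+[260,205],z)[0].round(4)
print("tops",v((157,138),.116),v((312,142),.084),v((443,139),.072),v((594,122),.096))
print("model",world(p,[[0,y,.1] for y in(.076,.02,-.028,-.076)]).round(4))
E
```

```text
areas px 1808.421875 2358.265625
rack [ 0.4294 -0.2432  0.0316] 1.8113994829314983 90.0
rack [ 0.4255 -0.2447  0.0259] 1.4856179934546478 100.1875
rack [ 0.4281 -0.2446  0.0343] 1.9676901928411474 232.6875
fixture [ 0.6113 -0.1601 -1.2988] -74.41411294439075 164.203125 2383.609375
posts [ 0.6306 -0.1039  0.1   ] [ 0.5748 -0.1186  0.1   ] socket [ 0.6202 -0.1932  0.06  ]
[[ 0.6019 -0.1264  0.06  ]
 [ 0.6569 -0.1972  0.1   ]
 [ 0.5914 -0.2154  0.1   ]]
[[ 0.6207 -0.1938  0.06  ]
 [ 0.5656 -0.123   0.1   ]
 [ 0.6311 -0.1047  0.1   ]]
tops [ 0.4242 -0.167   0.116 ] [ 0.4267 -0.2225  0.084 ] [ 0.4288 -0.2696  0.072 ] [ 0.4306 -0.3182  0.096 ]
model [[ 0.4255 -0.1686  0.1   ]
 [ 0.4275 -0.2246  0.1   ]
 [ 0.4291 -0.2726  0.1   ]
 [ 0.4308 -0.3205  0.1   ]]
```

>>> drive_tool --plan '[0,0,-0.1883,0.64,-0.597,0.0,0,0,0,-0.1883,0.64,-0.597,0.0,0,0,0,-0.1883,0.64,-0.597,0.0,0,0,0,-0.1883,0.64,-0.597,0.0,0,0,0,-0.1883,0.64,-0.597,0.0,0,0,0,-0.1883,0.64,-0.597,0.0,0,0,0,-0.1883,0.64,-0.597,0.0,0,0,0,-0.1883,0.64,-0.597,0.0,0,0,0,-0.1883,0.64,-0.597,0.0,0,0,0,-0.1883,0.64,-0.597,0.0,0,0,0,-0.1883,0.64,-0.597,0.0,0,0,0,-0.1883,0.64,-0.597,0.0,0]' --grip_force 40

```text
time_s: 1.3
position: [0.4246, -0.1693, 0.3036]
tcp_rot: [-180.0, 0.0, 91.7]
contact_force: [-0.1, -0.2, 0.4]
grip_width: 0.995
grip_force: 0.0
```

Run:
```python
from bench import arm, grab_frame
import cv2, numpy as np, pickle
o=arm.get_obs(); print({k:(np.round(v,4).tolist()) for k,v in o.items() if k in("position","tcp_rot","contact_force","joints")})
f={}
for n in("side","top"):
    f[n]=grab_frame(n); pickle.dump(f[n],open(f"{n}1.pkl","wb"))
cv2.imwrite("pics/st1.png",np.vstack([cv2.resize(f["side"]["image"][100:280,100:400],(480,288)),cv2.resize(f["top"]["image"][110:260,200:400],(480,312))[:312]]))
```

```text
{'joints': [35.709, 11.2376, -23.9884, 110.9058, 5.3389, 58.9541, 11.0484], 'position': [0.4246, -0.1693, 0.3036], 'tcp_rot': [-179.9562, 0.0183, 91.6809], 'contact_force': [-0.137, -0.2204, 0.4266]}
```

View pics/st1.png

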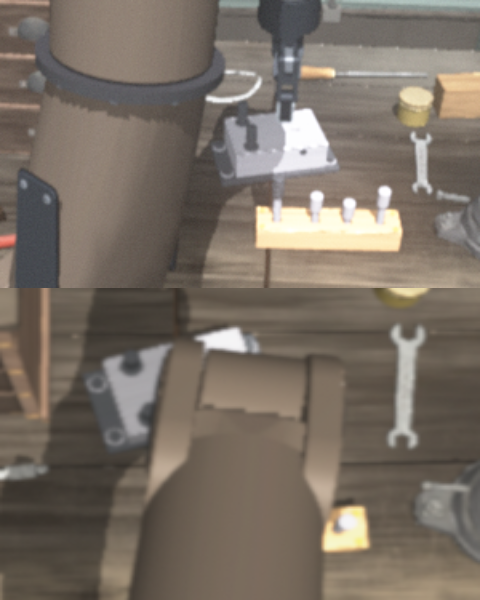

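Run:
```python
from h import *
t=pickle.load(open("top0.pkl","rb")); s0=pickle.load(open("side0.pkl","rb"));s=pickle.load(open("side1.pkl","rb"))
for f,c in((t,(289.5,151.5)),(s,(290.6,195.3))):
    x,y=int(c[0])-5,int(c[1])-5; g=f["image"][y:y+11,x:x+11].astype(float).mean(2)
    w=np.clip(np.median(g)-15-g,0,None); yy,xx=np.mgrid[:11,:11]; q=[x+(w*xx).sum()/w.sum(),y+(w*yy).sum()/w.sum()]
    print(np.round(q,2),(w>0).sum(),"socket",unproj(f,q,.06)[0].round(4)); print(g.astype(int)) if f is s else 0
R=box(.048,.21,0,.036)
for f in(s0,s):
    rs=(255,222,100,40); p,e=fit([.426,-.244,.03],R,[(f,mask(f,rs,wood),rs)]); print("rack side",p.round(4),e)
cv2.imwrite("pics/s1.png",np.vstack([cv2.resize(s["image"][160:215,230:315],(680,440),interpolation=cv2.INTER_CUBIC)]))
```

```text
[289.35 151.49] 25 socket [ 0.6197 -0.1936  0.06  ]
[289.15 194.66] 20 socket [ 0.5565 -0.207   0.06  ]
[[253 253 253 253 253 251 252 251 252 254 255]
 [253 255 255 255 252 248 248 241 244 251 254]
 [248 253 255 254 244 236 236 231 228 236 245]
 [232 236 238 226 190 185 211 233 237 236 238]
 [236 228 201 153 135 135 180 228 237 237 236]
 [239 230 187 141 123 137 181 227 235 235 235]
 [237 233 214 177 166 182 215 234 236 235 235]
 [237 238 234 224 219 222 233 237 237 237 237]
 [238 238 238 238 237 237 237 240 239 239 239]
 [238 240 241 239 239 239 238 238 239 237 240]
 [238 239 238 238 238 240 240 238 238 238 238]]
rack side [ 0.4257 -0.2447  0.0285] 100.5625
rack side [ 0.4246 -0.2437  0.0339] 209.53125
```

View pics/s1.png

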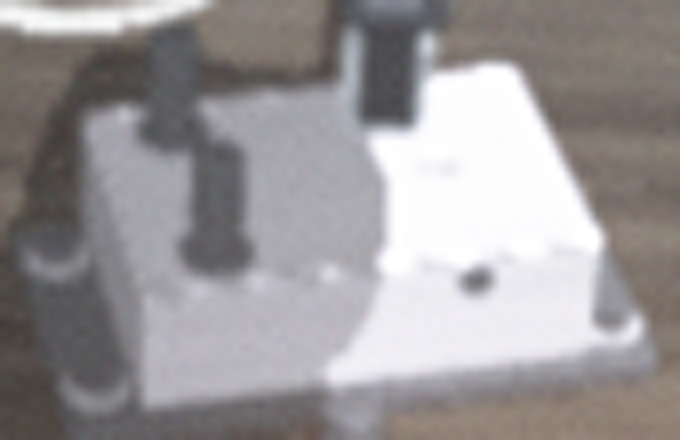

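>>> drive_tool --plan '[0,0,0,0.003,0,0.1,0.3,0,0,0,0.003,0,0.18,0.5,0,0,0,0.003,0,0.24,0.5,0,0,0,0.003,0,0.28,0.5,0,0,0,0.003,0,0.299,0.5,0,0,0,0.003,0,0.299,0.5,0,0,0,0.003,0,0.299,0.5]' --grip_force 20

```text
time_s: 2.1
position: [0.4255, -0.1672, 0.1551]
tcp_rot: [180.0, 0.0, 91.7]
contact_force: [-0.7, 0.9, -1.5]
grip_width: 0.499
grip_force: 0.0
```

Run:
```python
from bench import arm, grab_frame
from h import *
o=arm.get_obs(); print({k:(np.round(v,4).tolist()) for k,v in o.items() if k in("time_s","position","tcp_rot","contact_force","grip_width")})
f=grab_frame("side"); pickle.dump(f,open("side2.pkl","wb"))
print("proj socket",proj(f,[.62,-.1936,.06]),"clicked",unproj(f,[283.9,180.2],.06)[0].round(4))
k=lambda q:unproj(f,(np.array(q)+.5)/8-.5+[230,160],.06)[0].round(4)
C=np.array([k(q) for q in((515,65),(603,240),(145,285),(88,110))]);print(C,C.mean(0),np.linalg.norm(C-np.roll(C,1,0),axis=1))
x,y,w,h=(250,130,100,100); im=cv2.resize(f["image"][130:250,230:380],(750,600),interpolation=cv2.INTER_CUBIC); cv2.imwrite("pics/s2.png",im)
```

```text
{'time_s': 2.1, 'position': [0.4255, -0.1672, 0.1551], 'tcp_rot': [179.9544, 0.0245, 91.7353], 'contact_force': [-0.6987, 0.8807, -1.4697], 'grip_width': 0.499}
proj socket [[283.91707021 179.80848696]] clicked [ 0.6182 -0.1936  0.06  ]
[[ 0.6789 -0.2209  0.06  ]
 [ 0.5811 -0.2479  0.06  ]
 [ 0.5465 -0.1022  0.06  ]
 [ 0.6409 -0.0771  0.06  ]] [ 0.61185  -0.162025  0.06    ] [0.14873614 0.10145856 0.14975196 0.09767994]
```

View pics/s2.png

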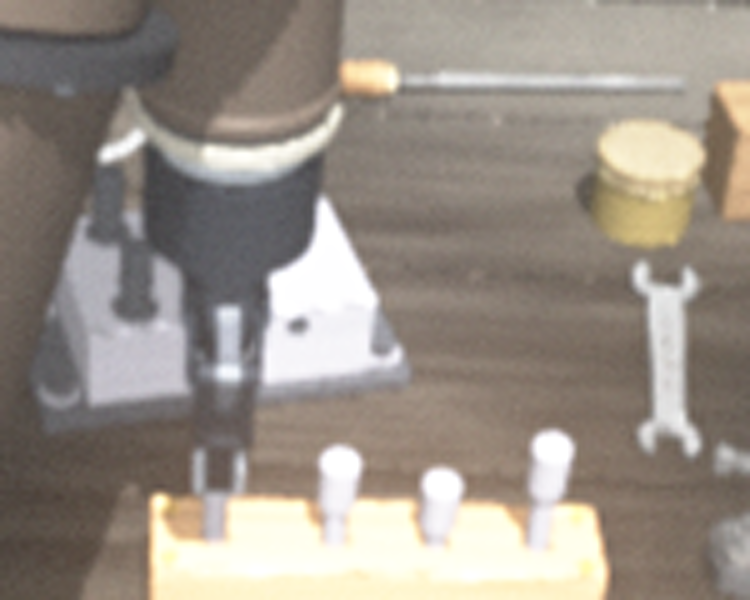

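The fingers straddle the rod: the finger centre is at column 218 and the shank at 214, both in crop pixels. The side view puts the socket within 2 mm of the top view. I'll close on the rod now.

>>> drive_tool --plan '[0,0,0,0,0,0,0.7,0,0,0,0,0,0,0.85,0,0,0,0,0,0,1,0,0,0,0,0,0,1,0,0,0,0,0,0,1,0,0,0,0,0,0,1]' --grip_force 30

```text
time_s: 2.75
position: [0.4256, -0.1669, 0.1553]
tcp_rot: [179.9, 0.1, 91.8]
contact_force: [-0.6, 0.2, 6.9]
grip_width: 0.201
grip_force: 29.2
```

>>> drive_tool --plan '[0,0,0,0,0,-0.01,1,0,0,0,0,0,-0.04,1,0,0,0,0,0,-0.09,1,0,0,0,0,0,-0.15,1,0,0,0,-0.01,0.06,-0.15,1,0,0,0,-0.03,0.16,-0.15,1,0,0,0,-0.045,0.26,-0.15,1,0,0,0,-0.06,0.34,-0.15,1,0,0,0,-0.065,0.375,-0.15,1,0,0,0,-0.065,0.386,-0.15,1,0,0,0,-0.065,0.386,-0.15,1,0,0,0,-0.065,0.386,-0.15,1,0,0,0,-0.065,0.386,-0.15,1]'

```text
time_s: 4.05
position: [0.6178, -0.1933, 0.2297]
tcp_rot: [-180.0, 0.0, 91.8]
contact_force: [-0.0, -0.4, -0.9]
grip_width: 0.201
grip_force: 29.7
```

Run:
```python
from bench import arm, grab_frame
from h import *
o=arm.get_obs(); print({k:(np.round(v,4).tolist()) for k,v in o.items() if k in("time_s","position","tcp_rot","contact_force","grip_width")})
f=grab_frame("side"); pickle.dump(f,open("side3.pkl","wb"));g=grab_frame("top"); pickle.dump(g,open("top3.pkl","wb"))
p=o["position"]
for n,z in(("foot",-.1453),("shanktop",-.0753),("socket",0)):
    q=[p[0],p[1],p[2]+z] if z else [.6195,-.1936,.06]; print(n,proj(f,q).round(2),((proj(f,q)-[255,130]+.5)*10-.5).round(0))
cv2.imwrite("pics/s3.png",cv2.resize(f["image"][140:200,255:335],(800,600),interpolation=cv2.INTER_CUBIC))
```

```text
{'time_s': 4.05, 'position': [0.6178, -0.1933, 0.2297], 'tcp_rot': [-179.966, 0.0188, 91.7624], 'contact_force': [-0.0232, -0.4309, -0.877], 'grip_width': 0.201}
foot [[284.32 172.71]] [[298. 432.]]
shanktop [[285.87 149.95]] [[313. 204.]]
socket [[283.92 179.92]] [[294. 504.]]
```

View pics/s3.png

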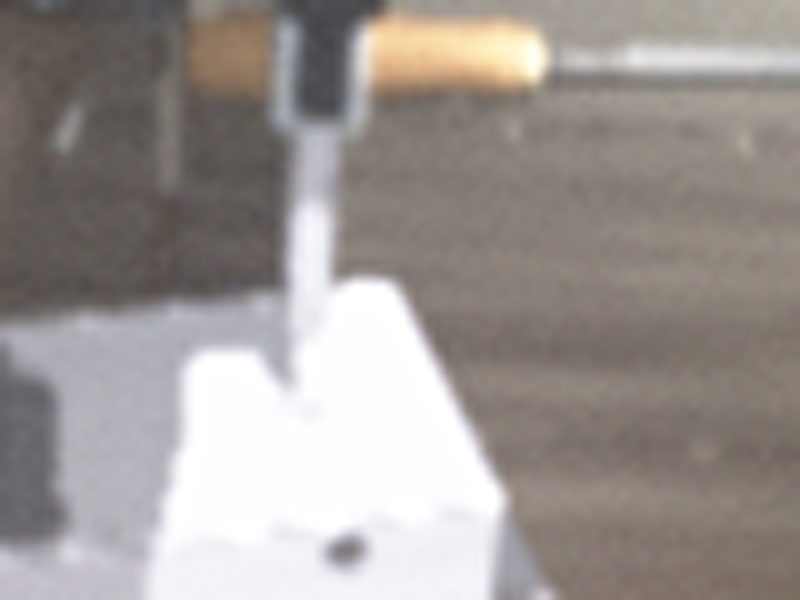

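Run:
```python
from h import *
L=[]
for n in("side0","side1","side3"):
    f=pickle.load(open(n+".pkl","rb")); c=f["image"][165:190,270:300].astype(float).min(2); 
    if n!="side0":L.append(cv2.resize(np.clip((c-175)*255/80,0,255).astype(np.uint8),(400,333),interpolation=cv2.INTER_CUBIC))
    if n!="side0":
        print(n,c[12:19,8:20].astype(int))
f=pickle.load(open("top3.pkl","rb"));print(f["image"][148:156,284:296].mean(2).astype(int))
cv2.imwrite("pics/c.png",np.hstack(L))
```

```text
side1 [[248 247 246 248 251 253 253 253 253 253 253 252]
 [254 253 253 253 253 254 254 254 253 253 253 253]
 [254 254 253 253 252 253 254 253 251 252 253 253]
 [252 254 253 251 247 246 246 242 241 248 252 253]
 [243 253 253 251 247 247 246 239 238 247 252 253]
 [225 252 253 253 252 252 251 249 250 252 253 253]
 [219 253 254 253 253 253 253 253 253 253 253 253]]
side3 [[254 255 254 241 204 185 218 251 254 254 254 254]
 [254 254 254 254 239 211 223 251 254 254 254 254]
 [254 254 254 254 252 236 241 252 253 254 254 254]
 [254 254 254 253 250 246 246 246 245 251 254 254]
 [254 254 254 253 251 250 250 245 245 251 254 254]
 [254 254 254 254 253 254 254 252 252 254 254 254]
 [254 254 254 254 254 254 254 254 254 254 254 254]]
[[61 63 65 65 66 68 68 68 69 69 70 70]
 [62 63 64 65 66 67 68 68 69 69 69 71]
 [62 63 63 65 65 67 68 69 68 69 70 72]
 [61 63 64 64 65 66 66 68 68 72 74 79]
 [62 62 63 63 64 65 66 68 73 78 84 89]
 [61 63 63 63 64 66 69 73 81 88 91 93]
 [62 62 62 63 65 71 76 82 89 92 93 94]
 [61 61 62 64 70 78 87 91 93 93 94 94]]
```

View pics/c.png

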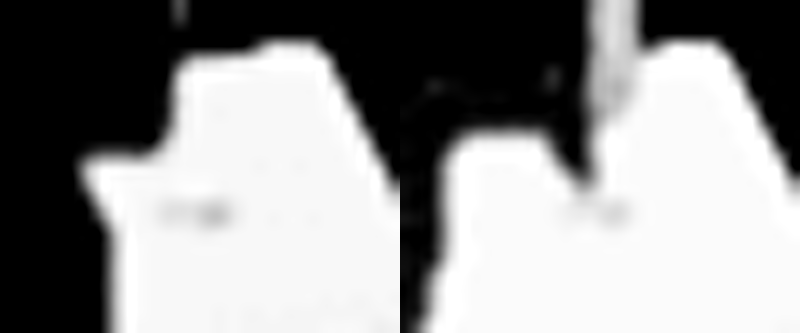

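>>> drive_tool --plan '[0,0,0,0,0.001,0.02,1,0,0,0,0,0.001,0.035,1,0,0,0,0,0.001,0.042,1,0,0,0,0,0.001,0.045,1,0,0,0,0,0.001,0.048,1,0,0,0,0,0.001,0.051,1,0,0,0,0,0.001,0.054,1,0,0,0,0,0.001,0.054,1]'

```text
time_s: 4.95
position: [0.6195, -0.1932, 0.2023]
tcp_rot: [-180.0, -0.0, 91.8]
contact_force: [0.4, 0.0, -0.8]
grip_width: 0.198
grip_force: 29.7
```

>>> drive_tool --plan '[0,0,0,0,0,0.003,1,0,0,0,0,0,0.006,1,0,0,0,0,0,0.009,1,0,0,0,0,0,0.012,1,0,0,0,0,0,0.012,1]'

```text
time_s: 5.45
position: [0.6199, -0.1932, 0.1964]
tcp_rot: [179.9, 0.0, 91.8]
contact_force: [3.1, -0.2, -1.4]
grip_width: 0.203
grip_force: 29.7
```

>>> drive_tool --plan '[0,0,0,0,0.001,0.0,1,0,0,0,0,0.002,0.003,1,0,0,0,0,0.002,0.006,1,0,0,0,0,0.002,0.009,1,0,0,0,0,0.002,0.012,1,0,0,0,0,0.002,0.015,1,0,0,0,0,0.002,0.018,1,0,0,0,0,0.002,0.021,1,0,0,0,0,0.002,0.021,1]'

```text
time_s: 6.35
position: [0.6204, -0.1931, 0.1853]
tcp_rot: [-180.0, -0.0, 91.8]
contact_force: [2.9, -0.2, -3.4]
grip_width: 0.201
grip_force: 29.5
```

>>> drive_tool --plan '[0,0,0,0,0.001,0.002,1,0,0,0,0,0.001,0.004,1,0,0,0,0,0.001,0.006,1]'

```text
time_s: 6.65
position: [0.6209, -0.1931, 0.1829]
tcp_rot: [-180.0, 0.0, 91.8]
contact_force: [-0.6, 0.2, 3.6]
grip_width: 0.199
grip_force: 30.1
```

>>> drive_tool --plan '[0,0,0,0,0,0.002,1,0,0,0,0,0,0.004,1,0,0,0,0,0,0.006,1]'

```text
time_s: 6.95
position: [0.6209, -0.1931, 0.1798]
tcp_rot: [-180.0, -0.0, 91.8]
contact_force: [-1.4, -0.4, 2.6]
grip_width: 0.2
grip_force: 30.1
```

>>> drive_tool --plan '[0,0,0,0,0,0.003,1,0,0,0,0,0,0.006,1,0,0,0,0,0,0.009,1,0,0,0,0,0,0.012,1]'

```text
time_s: 7.35
position: [0.621, -0.1931, 0.1737]
tcp_rot: [-180.0, -0.0, 91.8]
contact_force: [1.2, 0.7, 1.5]
grip_width: 0.197
grip_force: 30.1
```

>>> drive_tool --plan '[0,0,0,0,0,0.001,1,0,0,0,0,0,0.002,1,0,0,0,0,0,0.003,1,0,0,0,0,0,0.004,1]'

```text
time_s: 7.75
position: [0.621, -0.1931, 0.1719]
tcp_rot: [-180.0, 0.0, 91.8]
contact_force: [-0.2, 0.6, 0.6]
grip_width: 0.199
grip_force: 30.0
```

>>> drive_tool --plan '[0,0,0,0,0,0.001,1,0,0,0,0,0,0.002,1,0,0,0,0,0,0.003,1]'

```text
time_s: 8.05
position: [0.621, -0.1932, 0.1704]
tcp_rot: [180.0, 0.0, 91.8]
contact_force: [0.1, 0.2, 3.5]
grip_width: 0.202
grip_force: 30.0
```

>>> drive_tool --plan '[0,0,0,0,0,0.001,1,0,0,0,0,0,0.002,1,0,0,0,0,0,0.003,1]'

```text
time_s: 8.35
position: [0.621, -0.1932, 0.1689]
tcp_rot: [180.0, 0.0, 91.8]
contact_force: [-0.3, -0.1, 1.5]
grip_width: 0.2
grip_force: 30.0
```

>>> drive_tool --plan '[0,0,0,0,0,0.003,1,0,0,0,0,0,0.006,1,0,0,0,0,0,0.009,1,0,0,0,0,0,0.012,1,0,0,0,0,0,0.015,1]'

```text
time_s: 8.85
position: [0.621, -0.1931, 0.1612]
tcp_rot: [-180.0, 0.0, 91.8]
contact_force: [0.5, 0.7, 2.7]
grip_width: 0.197
grip_force: 30.1
```

>>> drive_tool --plan '[0,0,0,0,0,0.001,1,0,0,0,0,0,0.002,1,0,0,0,0,0,0.003,1]'

```text
time_s: 9.15
position: [0.6211, -0.1931, 0.16]
tcp_rot: [180.0, 0.0, 91.8]
contact_force: [0.4, 0.5, 1.1]
grip_width: 0.201
grip_force: 29.9
```

>>> drive_tool --plan '[0,0,0,0,0,0.001,1,0,0,0,0,0,0.002,1]'

```text
time_s: 9.35
position: [0.6212, -0.1931, 0.1593]
tcp_rot: [180.0, 0.0, 91.8]
contact_force: [-1.8, 0.9, 9.1]
grip_width: 0.202
grip_force: 30.7
```

Force is rising at 46.0 mm. I'll press slightly more to confirm the stop.

>>> drive_tool --plan '[0,0,0,0,0,0.0005,1,0,0,0,0,0,0.001,1,0,0,0,0,0,0.001,1]'

```text
time_s: 9.65
position: [0.6212, -0.1931, 0.1593]
tcp_rot: [180.0, 0.0, 91.8]
contact_force: [-1.8, 0.1, 9.5]
grip_width: 0.199
grip_force: 30.8
```

>>> drive_tool --plan '[0,0,0,0,0,0.001,1,0,0,0,0,0,0.001,1]'

```text
time_s: 9.85
position: [0.6213, -0.1931, 0.1593]
tcp_rot: [179.9, 0.0, 91.8]
contact_force: [-3.3, 0.5, 12.2]
grip_width: 0.202
grip_force: 31.4
```

>>> drive_tool --plan '[0,0,0,0,0,-0.01,1,0,0,0,0,0,-0.04,1,0,0,0,0,0,-0.08,1,0,0,0,0,0,-0.12,1,0,0,0,0,0,-0.15,1,0,0,0,0.003,-0.02,-0.15,1,0,0,0,0.015,-0.1,-0.15,1,0,0,0,0.032,-0.2,-0.15,1,0,0,0,0.048,-0.29,-0.15,1,0,0,0,0.06,-0.36,-0.15,1,0,0,0,0.064,-0.385,-0.12,1,0,0,0,0.064,-0.39,-0.1,1,0,0,0,0.064,-0.39,-0.1,1,0,0,0,0.064,-0.39,-0.1,1]'

```text
time_s: 11.25
position: [0.4259, -0.1672, 0.2077]
tcp_rot: [180.0, -0.0, 91.8]
contact_force: [0.2, 0.2, -0.4]
grip_width: 0.198
grip_force: 30.5
```

>>> drive_tool --plan '[0,0,0,-0.0005,-0.0005,0.03,1,0,0,0,0,-0.0005,0.046,1,0,0,0,0,-0.0005,0.052,1,0,0,0,0,-0.0005,0.057,1,0,0,0,0,-0.0005,0.062,1,0,0,0,0,-0.0005,0.067,1]'

```text
time_s: 11.85
position: [0.4251, -0.1672, 0.1745]
tcp_rot: [180.0, 0.0, 91.8]
contact_force: [-0.2, 0.5, -1.6]
grip_width: 0.195
grip_force: 30.5
```

>>> drive_tool --plan '[0,0,0,0,0,0.008,1,0,0,0,0,0,0.016,1,0,0,0,0,0,0.023,1,0,0,0,0,0,0.029,1,0,0,0,0,0,0.032,1,0,0,0,0,0,0.034,1]'

```text
time_s: 12.45
position: [0.4248, -0.1672, 0.1572]
tcp_rot: [-180.0, -0.0, 91.8]
contact_force: [-0.0, 0.5, -1.1]
grip_width: 0.198
grip_force: 30.5
```

>>> drive_tool --plan '[0,0,0,0,0,0.002,1,0,0,0,0,0,0.0035,1,0,0,0,0,0,0.0035,1]'

```text
time_s: 12.75
position: [0.4249, -0.1672, 0.1557]
tcp_rot: [180.0, 0.0, 91.8]
contact_force: [-0.1, -0.4, 0.1]
grip_width: 0.197
grip_force: 30.5
```

>>> drive_tool --plan '[0,0,0,0,0,0,0.9,0,0,0,0,0,0,0.7,0,0,0,0,0,0,0.5,0,0,0,0,0,0,0.5,0,0,0,0,0,-0.03,0.5,0,0,0,0,0,-0.09,0.5,0,0,0,0,0,-0.16,0.5,0,0,0,-0.03,0.0,-0.16,0.5,0,0,0,-0.1,0.001,-0.16,0.5,0,0,0,-0.19,0.001,-0.16,0.5,0,0,0,-0.27,0.002,-0.16,0.5,0,0,0,-0.303,0.002,-0.16,0.5,0,0,0,-0.303,0.002,-0.16,0.5,0,0,0,-0.303,0.002,-0.16,0.5]'

```text
time_s: 14.15
position: [0.4305, -0.3177, 0.2354]
tcp_rot: [-180.0, -0.1, 91.8]
contact_force: [0.4, 0.3, 1.1]
grip_width: 0.496
grip_force: 0.0
```

Run:
```python
from bench import arm, grab_frame
from h import *
o=arm.get_obs(); print({k:(np.round(v,4).tolist()) for k,v in o.items() if k in("time_s","position","tcp_rot","contact_force","grip_width")})
f=grab_frame("side"); pickle.dump(f,open("side4.pkl","wb"))
p=o["position"]; s0=pickle.load(open("side0.pkl","rb"))
P=lambda q:((proj(f,q)-[250,170]+.5)*7-.5).round(0)
print("rod top",P([.4249,-.1672,.116]),"tcp@.096",P([p[0],p[1],.096]),"tcp@.07",P([p[0],p[1],.070]))
cv2.imwrite("pics/s4.png",cv2.resize(f["image"][170:255,250:360],(770,595),interpolation=cv2.INTER_CUBIC))
```

```text
{'time_s': 14.15, 'position': [0.4305, -0.3177, 0.2354], 'tcp_rot': [-179.9835, -0.0589, 91.7888], 'contact_force': [0.3571, 0.254, 1.0861], 'grip_width': 0.4962}
rod top [[166. 281.]] tcp@.096 [[626. 339.]] tcp@.07 [[616. 399.]]
```

View pics/s4.png

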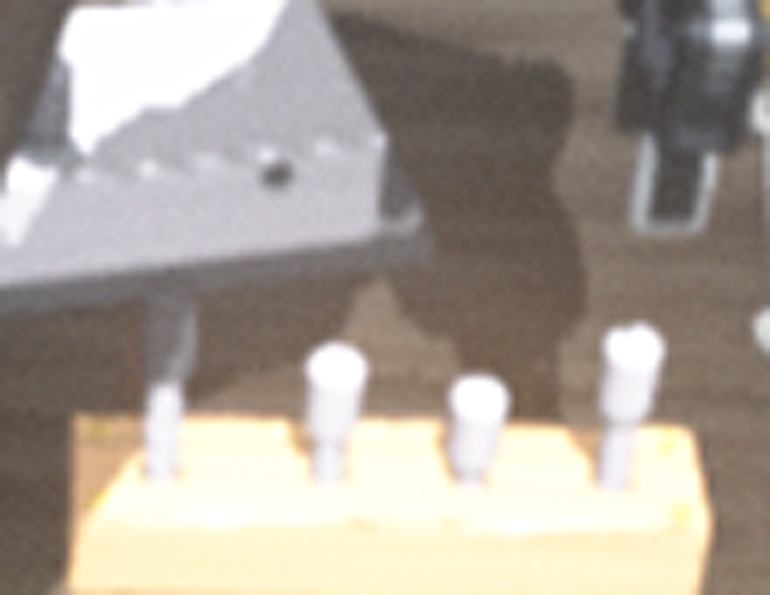

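The rod stands in its hole again, with its grip at about (170,330) in the crop. The long pin's head is at (635,346), against (626,339) predicted below the gripper. That is in line apart from the usual camera bias.

>>> drive_tool --plan '[0,0,0,-0.001,0,0.08,0.5,0,0,0,-0.001,0,0.14,0.5,0,0,0,-0.001,0,0.175,0.5,0,0,0,-0.001,0,0.19,0.5,0,0,0,-0.001,0,0.193,0.5,0,0,0,-0.001,0,0.193,0.7,0,0,0,-0.001,0,0.193,0.85,0,0,0,-0.001,0,0.193,1,0,0,0,-0.001,0,0.193,1,0,0,0,-0.001,0,0.193,1,0,0,0,-0.001,0,0.193,1]' --grip_force 30

```text
time_s: 15.3
position: [0.4312, -0.3194, 0.1402]
tcp_rot: [179.9, 0.1, 91.8]
contact_force: [-0.2, 0.8, 6.0]
grip_width: 0.206
grip_force: 29.5
```

>>> drive_tool --plan '[0,0,0,0,0,-0.01,1,0,0,0,0,0,-0.04,1,0,0,0,0,0,-0.09,1,0,0,0,0,0,-0.15,1,0,0,0,0.03,0.05,-0.15,1,0,0,0,0.07,0.12,-0.15,1,0,0,0,0.12,0.2,-0.15,1,0,0,0,0.17,0.28,-0.15,1,0,0,0,0.215,0.345,-0.15,1,0,0,0,0.235,0.38,-0.15,1,0,0,0,0.24,0.387,-0.15,1,0,0,0,0.24,0.387,-0.15,1,0,0,0,0.24,0.387,-0.15,1,0,0,0,0.24,0.387,-0.15,1]'

```text
time_s: 16.7
position: [0.6191, -0.1948, 0.2143]
tcp_rot: [-180.0, 0.0, 91.7]
contact_force: [0.1, 0.3, -1.2]
grip_width: 0.201
grip_force: 29.7
```

>>> drive_tool --plan '[0,0,0,0.001,0.001,0.02,1,0,0,0,0.001,0.001,0.032,1,0,0,0,0.001,0.001,0.036,1,0,0,0,0.001,0.001,0.036,1,0,0,0,0.001,0.001,0.036,1]'

```text
time_s: 17.2
position: [0.6208, -0.1926, 0.1961]
tcp_rot: [-180.0, -0.0, 91.8]
contact_force: [-0.1, 0.6, -0.8]
grip_width: 0.199
grip_force: 29.7
```

>>> drive_tool --plan '[0,0,0,-0.001,0,0.006,1,0,0,0,-0.001,0,0.01,1,0,0,0,-0.001,0,0.013,1,0,0,0,-0.001,0,0.016,1,0,0,0,-0.001,0,0.019,1,0,0,0,-0.001,0,0.022,1,0,0,0,-0.001,0,0.025,1,0,0,0,-0.001,0,0.028,1]'

```text
time_s: 18.0
position: [0.6208, -0.1932, 0.1821]
tcp_rot: [180.0, 0.0, 91.8]
contact_force: [0.9, -0.7, -0.4]
grip_width: 0.196
grip_force: 29.7
```

>>> drive_tool --plan '[0,0,0,0,0,0.003,1,0,0,0,0,0,0.006,1,0,0,0,0,0,0.009,1,0,0,0,0,0,0.012,1,0,0,0,0,0,0.015,1,0,0,0,0,0,0.018,1,0,0,0,0,0,0.021,1,0,0,0,0,0,0.024,1,0,0,0,0,0,0.027,1,0,0,0,0,0,0.03,1]'

```text
time_s: 19.0
position: [0.6209, -0.1932, 0.1672]
tcp_rot: [180.0, 0.0, 91.8]
contact_force: [-0.2, 0.8, 3.2]
grip_width: 0.194
grip_force: 30.1
```

>>> drive_tool --plan '[0,0,0,0,0,0.0035,1,0,0,0,0,0,0.007,1,0,0,0,0,0,0.0105,1,0,0,0,0,0,0.014,1,0,0,0,0,0,0.0175,1,0,0,0,0,0,0.021,1,0,0,0,0,0,0.0245,1,0,0,0,0,0,0.028,1,0,0,0,0,0,0.0315,1,0,0,0,0,0,0.035,1]'

```text
time_s: 20.0
position: [0.6208, -0.1931, 0.1495]
tcp_rot: [180.0, 0.0, 91.8]
contact_force: [2.1, -0.3, 3.0]
grip_width: 0.198
grip_force: 30.1
```

>>> drive_tool --plan '[0,0,0,0,0,0.003,1,0,0,0,0,0,0.006,1,0,0,0,0,0,0.008,1,0,0,0,0,0,0.009,1,0,0,0,0,0,0.01,1]'

```text
time_s: 20.5
position: [0.6208, -0.1931, 0.1447]
tcp_rot: [180.0, 0.0, 91.8]
contact_force: [1.0, -0.1, 3.6]
grip_width: 0.199
grip_force: 30.0
```

>>> drive_tool --plan '[0,0,0,0,0,0.001,1,0,0,0,0,0,0.0015,1]'

```text
time_s: 20.7
position: [0.6208, -0.1931, 0.1442]
tcp_rot: [180.0, 0.0, 91.8]
contact_force: [0.5, 0.6, 8.1]
grip_width: 0.195
grip_force: 30.5
```

>>> drive_tool --plan '[0,0,0,0,0,0.001,1,0,0,0,0,0,0.002,1]'

```text
time_s: 20.9
position: [0.6211, -0.1931, 0.1441]
tcp_rot: [179.9, 0.0, 91.8]
contact_force: [-2.7, -0.8, 17.0]
grip_width: 0.198
grip_force: 31.4
```

>>> drive_tool --plan '[0,0,0,0,0,-0.001,1,0,0,0,0,0,-0.001,0.8,0,0,0,0,0,-0.001,0.5,0,0,0,0,0,-0.001,0.5,0,0,0,0,0,-0.001,0.5,0,0,0,0,0,-0.03,0.5,0,0,0,0,0,-0.08,0.5,0,0,0,0,0,-0.15,0.5,0,0,0,0,0,-0.22,0.5,0,0,0,-0.08,-0.05,-0.25,0.5,0,0,0,-0.16,-0.1,-0.25,0.5,0,0,0,-0.24,-0.15,-0.25,0.5,0,0,0,-0.32,-0.2,-0.25,0.5,0,0,0,-0.32,-0.2,-0.25,0.5]'

```text
time_s: 22.3
position: [0.5206, -0.3644, 0.2686]
tcp_rot: [-179.8, 0.3, 91.1]
contact_force: [-0.1, -0.0, -1.1]
grip_width: 0.499
grip_force: 0.0
```

Run:
```python
from bench import arm, grab_frame
from h import *
o=arm.get_obs(); print({k:(np.round(v,4).tolist()) for k,v in o.items() if k in("time_s","position","contact_force","grip_width")})
f=grab_frame("side"); 
P=lambda q:((proj(f,q)-[230,140]+.5)*6-.5).round(0)
print("pin top exp",P([.621,-.1933,.1]),"base",P([.621,-.1933,.06]))
cv2.imwrite("pics/s5.png",cv2.resize(f["image"][140:240,230:350],(720,600),interpolation=cv2.INTER_CUBIC))
```

```text
{'time_s': 22.3, 'position': [0.5206, -0.3644, 0.2686], 'contact_force': [-0.0953, -0.0167, -1.0641], 'grip_width': 0.4985}
pin top exp [[330. 165.]] base [[325. 240.]]
```

View pics/s5.png

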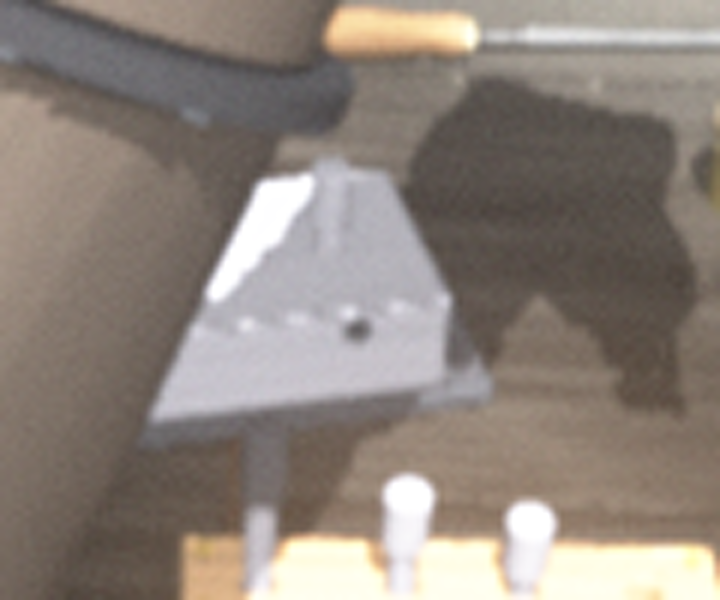

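The pin sits at the expected place, with its top at (330,165). Opening the pads may have nudged it, so I'll check that it is seated with a gentle press from the closed fingertips.

>>> drive_tool --plan '[0,0,0,0.08,0.05,0,1,0,0,0,0.16,0.1,0,1,0,0,0,0.24,0.15,0,1,0,0,0,0.3,0.19,0,1,0,0,0,0.32,0.2,0.03,1,0,0,0,0.32,0.2,0.09,1,0,0,0,0.32,0.2,0.14,1,0,0,0,0.32,0.2,0.165,1,0,0,0,0.32,0.2,0.18,1,0,0,0,0.32,0.2,0.18,1]'

```text
time_s: 23.35
position: [0.6206, -0.193, 0.1776]
tcp_rot: [-180.0, -0.0, 91.8]
contact_force: [-1.0, -0.5, -0.6]
grip_width: 0.001
grip_force: 0.0
```

>>> drive_tool --plan '[0,0,0,0,0,0.002,1,0,0,0,0,0,0.004,1,0,0,0,0,0,0.006,1,0,0,0,0,0,0.007,1]'

```text
time_s: 23.75
position: [0.6209, -0.1932, 0.1748]
tcp_rot: [180.0, 0.0, 91.8]
contact_force: [0.8, 0.2, 0.2]
grip_width: 0.001
grip_force: 0.0
```

>>> drive_tool --plan '[0,0,0,0,0,0.001,1,0,0,0,0,0,0.002,1]'

```text
time_s: 23.95
position: [0.6208, -0.1932, 0.1735]
tcp_rot: [180.0, 0.0, 91.8]
contact_force: [0.1, -0.3, 0.3]
grip_width: -0.0
grip_force: 0.0
```

>>> drive_tool --plan '[0,0,0,0,0,0.001,1,0,0,0,0,0,0.002,1]'

```text
time_s: 24.15
position: [0.621, -0.1932, 0.1728]
tcp_rot: [180.0, 0.0, 91.8]
contact_force: [-0.6, 0.3, 5.7]
grip_width: 0.001
grip_force: 3.2
```

>>> drive_tool --plan '[0,0,0,0,0,0.001,1,0,0,0,0,0,0.0015,1]'

```text
time_s: 24.35
position: [0.6213, -0.1933, 0.1727]
tcp_rot: [179.9, 0.0, 91.8]
contact_force: [-2.4, 0.2, 10.6]
grip_width: -0.003
grip_force: 4.7
```

Hard contact at TCP 0.1727, so the pin top is at 0.100 m and the pin is on the bottom. I'll retreat now.

>>> drive_tool --plan '[0,0,0,0,0,-0.02,1,0,0,0,0,0,-0.08,1,0,0,0,0,0,-0.16,1,0,0,0,0,0,-0.24,1,0,0,0,0,0,-0.24,1,0,0,0,0,0,-0.24,1,0,0,0,0,0,-0.24,1]'

```text
time_s: 25.05
position: [0.6202, -0.1931, 0.2908]
tcp_rot: [-179.9, -0.0, 91.8]
contact_force: [0.2, -0.5, 0.1]
grip_width: -0.001
grip_force: 0.0
```

```bash
python3 -c "
from bench import arm
print(arm.get_obs()['position'],arm.sign_off())"
```

```text
the job is handed in; nothing more can be done
[ 0.62016359 -0.19309454  0.29078429] None
```

The socket stopped hard at 46 mm, so after standing the depth rod back in its hole I pushed the long pin (86 mm) home, its top measuring level with the rests at 100 mm; the highest force seen was 17 N, and I handed the job in at about 25 s.

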